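Scrape the plate clean and hold the scraper over its cradle

ROBOT

A 6-joint arm with a two-finger parallel gripper is mounted at the origin on a cart in front of the work surface, level with it; the furniture and walls round the work are solid. World frame = base frame: x ahead of the robot, y to its left, z up, the work surface at z = 0. Lengths are in m, angles in rad, forces in N, time in s.
With the tool pointing down it reaches from about 0.35 to 0.85 m from the base axis. Payload 8.1 kg.
Tool frame: the origin (TCP) lies at the very end of the fingers, on their centre line; the grasp point (between the pads) lies 19 mm behind it; z points along the fingers, y is the direction in which the jaws open and shut (so a half turn about z gives the same grasp; the last joint's range is limited). The gripper opens to 85 mm and grips with 20 to 120 N. Pads are 22 mm wide; open, the fingers measure 114 mm over their backs; the gripper's body (76 mm by 85 mm) begins 54 mm behind the grasp point. The pads swing forward as they close: fully open they stand 13 mm farther back than shut.
Start: joints at [1.037, 0.13, 1.488, -0, 1.523, -0.085], TCP at [0.26, 0.541, 0.231] pointing down, gripper open.
Joint ranges: [-2.96, 2.96], [-0.89, 2.26], [0.02, 2.5], [-1.34, 4.48], [0, 2.73], [-2.66, 2.66]. Speed limits (rad/s): [2.39, 2.39, 2.79, 3.14, 3.14, 3.14].

INTERFACE

Orientations are given as a rotation vector (axis times angle).
In Python, from cell import monitor, cams, env, spotter gives the robot as it stands.
- The arm moves only by the shell command python3 -m jog 'ROWS'. ROWS is JSON, one flat list of numbers, 7 for each row, row after row: the shift along the tool's x, y, z in units of 0.8 m (1.0 is 0.8 m), then the turn, a rotation vector about the tool's x, y, z in units of 120 degrees (1.0 is 120 degrees), then the opening, from -1 (shut) to 1 (fully open). In form: [dx, dy, dz, wx, wy, wz, grip, dx, dy, dz, wx, wy, wz, grip, ...]. A call has 1 to 10 rows; each row is the pose to reach, as a shift and turn from the pose measured when the call began, along the tool's axes at that moment; what a row does not reach only later rows make up. A row lasts 1/8 s, in which the tool goes at most 62.5 mm and 10.7 degrees, less where a joint would pass 70% of its speed; a pose out of reach is approached as far as the arm can. A call with a number of a shift or a turn outside -1 to 1 is refused whole. A call with a gripper value outside its range is refused whole. The fingers move at their own pace and stop on an object; the grip force is fixed at half the most. Time passes only in rows, so rows that repeat a pose let the fingers close. It gives the time, the measured TCP pose, the force and the opening at its end, in the units of the state.
- monitor.get_state(): the state, without advancing time (a new reading comes with each control period).
- cams.snapshot(name): name is "side" or "top"; returns a dict with "img" (400x640x3 uint8, red, green, blue), "fx", "fy", "cx", "cy" (pixels), "D" ([k1, k2, p1, p2, k3] as OpenCV has them; the pictures are not rectified), "rvec" (rotation vector, rad) and "tvec" (3), from world to camera coordinates, as OpenCV has them. Camera axes: x right, y down, z forward; pixel columns grow to the right and rows downward; lengths in m; the calibration is good to about 2 mm. A picture is of the moment at which its call begins. There is no depth.
- env.sign_off(): hands the job in, once; it reports no verdict.
Trained networks look in a picture, given as the dict that the camera call returned (one of the last four; its "shot" number tells which), for a name from the list of things; names that differ only in an ending like _2 or _b are one class to them, and where a whole thing is asked for, a point or a joint stands for the part that bears it (a point fixed in the world has none). Each returns a list of dicts, best first, with "p" (0 to 1); they miss things now and then, are a little off and sometimes report something else, mostly with a low value. They report only what shows in the picture. A call takes as long as a camera call.
- spotter.find_in(picture, target): "bbox" ([centre column, centre row, width, height] in pixels, round what is visible of it).
- spotter.spot_point(picture, target): "pixel" ([row, column] in pixels: a listed point, or the origin of a listed thing).
The state is a dict: "time_s": time; "q": joint angles; "dq": joint speeds; "joint_efforts": joint torques, N m; "tcp_pos": TCP position; "ee_rot": TCP orientation; "force": force on the tool from outside, world axes, zero at the start; "torque": the same for the moment, N m; "gripper_width": finger opening in m.
Only numpy, scipy, OpenCV 4.12 (cv2) and the standard library are available. Lean on these libraries where they do the work, as an engineer would, in place of code of your own. Each camera call takes 0.05 s, during which the arm holds its last target.

TASK

Take the orange scraper block by its grip and use it to wipe the three loose ceramic chips off the sorting plate into the catch tray along the plate's edge, without touching them with the gripper. Then carry the scraper over the test tubes to its green cradle and keep holding it there, upright, centred and squared up with the opening, its foot about 15 mm above the rim and not touching it, so that I can slip a clean pad into the cradle: finish while still holding it. Leave the tube block, the dropper bottle and the black stopper where they are.

Things in the scene. Friction and masses are not known exactly. Their poses are not given: they have to be found in the camera images.
- scraper: Loose scraper block, about 150 g, standing upright. Origin at the centre of its foot's underside, z up. Foot 100 mm along x, 30 mm along y: black rubber to z 14 mm, orange strip to 25 mm. Orange upright grip on its middle, 64 mm along x, 18 mm thick along y, z 25 to 84 mm; take it across the 18 mm. Same after a half turn about z.
- plate: Fixed grey sorting plate. Origin on the table under the centre of its dark level wiping surface: z 25 mm, x -58 to 58, y -55 to 55, open at +y. Kerbs 8 mm wide outside x = +-58, up to z 33 mm, run on beside the tray. White-floored catch tray along the -y edge: y -55 to -109, same width, floor z 4 mm, end wall to z 33 mm. Wiping towards -y drops chips into it.
- chip0: Loose reddish ceramic boiling chip, flat five-sided piece about 20 mm across and 8 mm thick, 11 g, lying on the wiping surface at the start; origin at the centre of its underside.
- chip1: Second loose chip, like the first but six-sided; same origin.
- chip2: Third loose chip, like the first; same origin.
- cradle: Fixed green open-topped cradle that fits the scraper's foot. Origin at the table under its centre, z up, long axis along its x. Outer 124 mm along x by 54 mm along y (small flat lugs reach to x = +-80 mm), rim at z 22 mm; opening 110 x 40 mm, floor at z 5 mm. The scraper's x axis belongs along the cradle's x axis, either way round.
- tube_block: Loose wooden block, 140 mm along its x, 44 mm along its y, 45 mm high, with four glass test tubes fixed in a row along x, whose tops reach 182 mm above the table. It stands between plate and cradle. Origin at the centre of its underside. Bystander.
- dropper: Loose small dropper bottle, amber body and white pointed cap, standing, 22 mm across, 52 mm high, origin at the centre of its underside. Bystander.
- stopper: Loose black rubber stopper standing up, 26 mm across and 26 mm high, origin at the centre of its underside. Bystander.

How it is judged:
On the way, in this order (a step that is already met when the one before it is completed fails the run):
1. all three chips lie in the catch tray (z of chip0 in the frame of plate between -0.002 and 0.02 m and y of chip0 in the frame of plate between -0.112 and -0.055 m and x of chip0 in the frame of plate between -0.062 and 0.062 m and z of chip1 in the frame of plate between -0.002 and 0.02 m and y of chip1 in the frame of plate between -0.112 and -0.055 m and x of chip1 in the frame of plate between -0.062 and 0.062 m and z of chip2 in the frame of plate between -0.002 and 0.02 m and y of chip2 in the frame of plate between -0.112 and -0.055 m and x of chip2 in the frame of plate between -0.062 and 0.062 m), for 0.2 s.
2. the scraper passes over the tube block, its foot above the tubes' tops (height (world z) of scraper above 0.182 m and horizontal distance between scraper and tube_block below 0.11 m), for 0.02 s.
At the end, for the whole second after the job is handed in: All three chips lie in the catch tray; the scraper is gripped by the fingers and still, its foot 5 to 28 mm above the cradle's rim, centred on the cradle within 10 mm, in line with it within 0.12 rad, upright within 0.12 rad, and not touching the cradle (all of step 1 and z of scraper in the frame of cradle between 0.027 and 0.05 m and horizontal distance between scraper and cradle below 0.01 m and angle between the x axis of scraper and the x axis of cradle, either way round below 0.12 rad and angle between scraper's own z axis and vertical below 0.12 rad and contact force between scraper and the fingers above 2 N and contact force between scraper and cradle below 0.05 N and linear speed of scraper below 0.02 m/s); the arm keeps its last pose, push and grip.
It fails at once if the gripper's fingers touch a chip (contact force between the fingers and chip0 above 0.5 N or contact force between the fingers and chip1 above 0.5 N or contact force between the fingers and chip2 above 0.5 N).
It fails at once if the tube block is shifted by more than 15 mm (distance of tube_block from where it was at the start of the episode above 0.015 m).
It fails at once if the dropper bottle is shifted by more than 15 mm (distance of dropper from where it was at the start of the episode above 0.015 m).
It fails at once if the stopper is shifted by more than 15 mm (distance of stopper from where it was at the start of the episode above 0.015 m).
It fails at once if the tube block is tipped (angle between tube_block's own z axis and vertical above 0.15 rad).
It also fails if it takes over 51 s, if anything falls off the work surface, if the arm or the gripper's body presses on something with over 40 N, if the wrist force passes 120 N, or if a joint passes its speed limit or range.

## Working session

There is one attempt and no reset: what is moved stays moved. The work goes in short steps, Python scripts to look and compute and a shell command to move; the robot and the scene stay as the last step left them, time stands still between calls to the robot, and variables do not carry over. Pictures are saved under pics/ and viewed, and the job is handed in when it is done.

```bash
ls; mkdir -p pics; python3 - <<'E'
from cell import monitor,cams,spotter
import cv2
print(monitor.get_state())
for n in("top","side"):
    s=cams.snapshot(n); cv2.imwrite(f"pics/{n}0.png",s["img"][:,:,::-1])
    print(n,{k:v for k,v in s.items() if k!="img"})
    for t in["scraper","plate","chip0","chip1","chip2","cradle","tube_block","dropper","stopper"]:
        print(t,[(a["pixel"],a["p"]) for a in spotter.spot_point(s,t)[:3]],[(a["bbox"],a["p"]) for a in spotter.find_in(s,t)[:2]])
E
```

```text
pics
{'time_s': 0.0, 'q': array([ 1.03657264e+00,  1.31212323e-01,  1.48927102e+00,  2.13732989e-05,
        1.52302546e+00, -8.53918283e-02]), 'dq': array([-0.00010022, -0.00092824,  0.00059345, -0.00218665,  0.00159309,
        0.00109957]), 'joint_efforts': array([-1.37905565e-03, -5.69399750e+01, -5.00549912e+01, -4.51427641e-04,
        1.47195352e-02, -5.08418054e-05]), 'tcp_pos': array([0.26003099, 0.54010545, 0.23021843]), 'ee_rot': array([-6.98987310e-01, -3.06222388e+00,  2.85580174e-03]), 'force': array([-0.23319633, -0.78845988, -0.26004631]), 'torque': array([ 0.01877624, -0.02534886,  0.02530214]), 'gripper_width': 0.08593665021155109}
top {'fx': 509.4757392054283, 'fy': 509.4757392054283, 'cx': 322.9229551528543, 'cy': 197.10861939112476, 'D': array([-0.11546698,  0.        ,  0.        ,  0.        ,  0.        ]), 'rvec': array([ 2.1291248 , -2.18254531,  0.10241989]), 'tvec': array([0.01485179, 0.52274984, 1.42532223]), 'shot': 1}
scraper [([166.5, 403.6], 0.66), ([240.2, 196.5], 0.42)] [([407.8, 164.9, 20.5, 34.4], 0.9)]
plate [([219.0, 403.1], 0.75)] [([415.1, 218
[... 962 characters left out ...]
 41.2], 0.79)]
plate [([253.0, 351.7], 0.83)] [([357.4, 254.7, 79.1, 52.0], 0.79)]
chip0 [([240.7, 366.2], 0.54), ([244.6, 345.1], 0.48), ([247.9, 339.2], 0.43)] [([402.7, 227.0, 40.2, 40.2], 0.23)]
chip1 [([240.7, 366.2], 0.54), ([244.6, 345.1], 0.48), ([247.9, 339.2], 0.43)] [([402.7, 227.0, 40.2, 40.2], 0.23)]
chip2 [([240.7, 366.2], 0.54), ([244.6, 345.1], 0.48), ([247.9, 339.2], 0.43)] [([402.7, 227.0, 40.2, 40.2], 0.23)]
cradle [([197.8, 277.6], 0.7)] [([274.9, 194.1, 34.6, 19.2], 0.66)]
tube_block [([219.1, 290.1], 0.91)] [([292.1, 193.1, 52.4, 71.2], 0.81)]
dropper [([188.2, 250.0], 0.57)] []
stopper [([281.4, 404.1], 0.43), ([239.7, 402.0], 0.19)] [([406.1, 274.1, 11.1, 9.6], 0.45)]
```

```bash
python3 - <<'E'
import cv2
a=cv2.imread("pics/top0.png")[120:300,180:480]; cv2.imwrite("pics/top0c.png",cv2.resize(a,None,fx=2.66,fy=2.66,interpolation=cv2.INTER_CUBIC))
a=cv2.imread("pics/side0.png")[120:320,220:460]; cv2.imwrite("pics/side0c.png",cv2.resize(a,None,fx=3,fy=3,interpolation=cv2.INTER_CUBIC))
E
```

```text
(no output)
```

View pics/top0c.png

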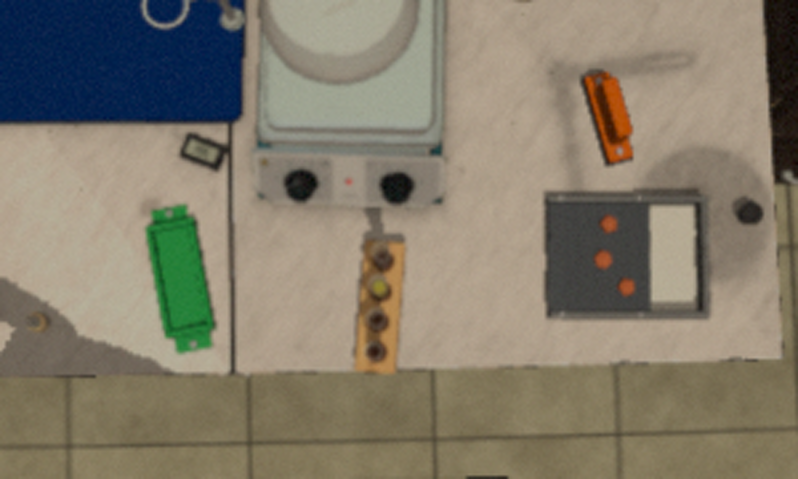

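View pics/side0c.png

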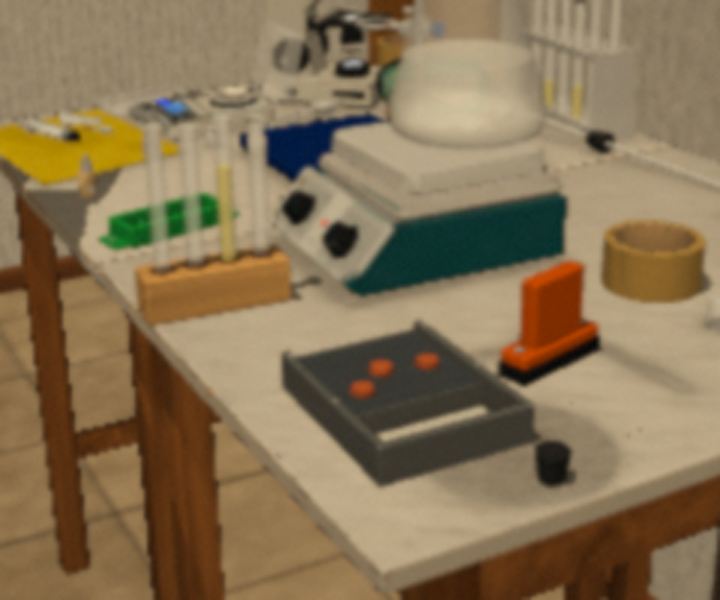

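View pics/top0.png

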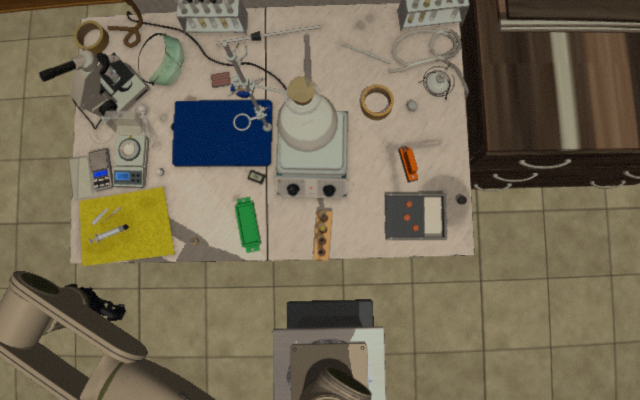

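The top view shows the plate at about (415,216), the scraper at (408,165), the tubes at (322,235), the cradle at (248,223) and the stopper at (461,198). Next I'll fit poses.

```bash
cat > h.py <<'E'
import numpy as np,cv2
from scipy.optimize import minimize
def proj(s,P):
    return cv2.projectPoints(np.asarray(P,float).reshape(-1,3),s["rvec"],s["tvec"],np.array([[s["fx"],0,s["cx"]],[0,s["fy"],s["cy"]],[0,0,1]]),s["D"])[0][:,0]
def ray(s,u,v,z):
    K=np.array([[s["fx"],0,s["cx"]],[0,s["fy"],s["cy"]],[0,0,1]])
    a=cv2.undistortPoints(np.array([[[u,v]]],float),K,s["D"])[0,0]
    R=cv2.Rodrigues(s["rvec"])[0]; c=-R.T@s["tvec"]; d=R.T@np.array([a[0],a[1],1]); return c+d*(z-c[2])/d[2]
def box(x,y,z0,z1,x0=None,y0=None):
    x0=-x if x0 is None else x0; y0=-y if y0 is None else y0
    return np.array([[a,b,c] for a in(x0,x) for b in(y0,y) for c in(z0,z1)])
def T(p,P,z=0):
    c,s_=np.cos(p[2]),np.sin(p[2]); return np.asarray(P)@np.array([[c,s_,0],[-s_,c,0],[0,0,1]])+[p[0],p[1],z]
F=4
def rend(s,p,boxes,win,z=0):
    u0,v0,w,h=win; m=np.zeros((h*F,w*F),np.uint8)
    for b in boxes:
        q=(proj(s,T(p,b,z))-[u0,v0]+.5)*F-.5
        cv2.fillConvexPoly(m,np.round(cv2.convexHull(q.astype(np.float32))*16).astype(np.int32),1,shift=4)
    return cv2.resize(m.astype(np.float32),(w,h),interpolation=cv2.INTER_AREA)
def fit(items,p0,boxes,zs=0):
    # items: (shot, win, softmask)
    def cost(p): return sum(((cv2.GaussianBlur(rend(s,p,boxes,w,zs),(0,0),.7)-m)**2).sum() for s,w,m in items)
    best=None
    for d in(-.3,-.15,0,.15,.3):
        r=minimize(cost,np.array(p0)+[0,0,d],method="Nelder-Mead",options=dict(initial_simplex=np.array(p0)+[0,0,d]+np.array([[0,0,0],[.008,0,0],[0,.008,0],[0,0,.1]]),xatol=1e-5,fatol=1e-3))
        if best is None or r.fun<best.fun: best=r
    return best
SCR=[box(.05,.015,.014,.025),box(.032,.009,.025,.084)]
def orange(img):
    h=cv2.cvtColor(img,cv2.COLOR_RGB2HSV); return ((h[...,0]<14)&(h[...,1]>185)&(h[...,2]>70)).astype(np.float32)
def green(img):
    h=cv2.cvtColor(img,cv2.COLOR_RGB2HSV); return ((h[...,0]>45)&(h[...,0]<80)&(h[...,1]>140)).astype(np.float32)
def crop(m,w): return m[w[1]:w[1]+w[3],w[0]:w[0]+w[2]]
E
python3 - <<'E'
from h import *
from cell import cams
t=cams.snapshot("top"); s=cams.snapshot("side")
wt=(390,135,36,55); ws=(380,200,45,55)
mt,ms=crop(orange(t["img"]),wt),crop(orange(s["img"]),ws); print(mt.sum(),ms.sum())
p0=list(ray(t,407,166,.03)[:2])+[0.2]
for it in([(t,wt,mt),(s,ws,ms)],[(t,wt,mt)],[(s,ws,ms)]):
    r=fit(it,p0,SCR); print("scr",r.x,r.fun)
sc=r=fit([(t,wt,mt),(s,ws,ms)],p0,SCR).x
wc=(228,185,40,75); mc=crop(green(t["img"]),wc); print(mc.sum())
CR=[box(.062,.027,0,.022),box(.08,.013,0,.004)]
r=fit([(t,wc,mc)],list(ray(t,248,223,.01)[:2])+[0.1],CR); print("cr",r.x,r.fun); cr=r.x
wcs=(245,175,65,35); mcs=crop(green(s["img"]),wcs)
r=fit([(s,wcs,mcs)],cr,CR); print("cr side",r.x,r.fun)
# plate points
def pk(u,v): return (u+.5)/2.66-.5+180,(v+.5)/2.66-.5+120
for u,v in((546,192),(546,317),(708,192),(708,317)): print("plate",ray(t,*pk(u,v),.033))
for u,v in((650,204),(650,305),(697,305),(697,204)): print("tray",ray(t,*pk(u,v),.004))
for r_,c in((223.8,411.8),(214.9,401.2),(203,409.2)): print("chip",ray(t,c,r_,.029))
print("plate",ray(t,403.1,219,0),"tb",ray(t,326.7,235,0),"st",ray(t,457.4,204.2,0),"dr",ray(t,198.8,243.3,0))
print("side: plate",ray(s,351.7,253,0),"tb",ray(s,290.1,219.1,0),"st",ray(s,404.1,281.4,0))
print(sc,cr)
E
```

```text
312.0 639.0
scr [ 0.6145555  -0.24574661  0.33573742] 186.92684936523438
scr [ 0.61465407 -0.24732326  0.21478444] 97.387451171875
scr [ 0.61504411 -0.24454452  0.38821859] 62.36876678466797
849.0
cr [0.45288681 0.22275436 0.16941154] 119.83334350585938
cr side [0.45002412 0.23393029 0.46647426] 236.21803283691406
plate [ 0.53300399 -0.17525194  0.033     ]
plate [ 0.39946705 -0.17040257  0.033     ]
plate [ 0.52854427 -0.3498038   0.033     ]
plate [ 0.39466042 -0.34328774  0.033     ]
tray [ 0.52034579 -0.29183055  0.004     ]
tray [ 0.41014833 -0.28695594  0.004     ]
tray [ 0.40870027 -0.33832826  0.004     ]
tray [ 0.51901237 -0.34360407  0.004     ]
chip [ 0.44019507 -0.24874415  0.029     ]
chip [ 0.46633111 -0.21953828  0.029     ]
chip [ 0.49973477 -0.24378674  0.029     ]
plate [ 0.45639507 -0.22858523  0.        ] tb [ 0.41579278 -0.00594761  0.        ] st [ 0.49530721 -0.38954314  0.        ] dr [0.39993799 0.36789201 0.        ]
side: plate [ 0.47113674 -0.23490512  0.        ] tb [0.41942714 0.02784809 0.        ] st [ 0.50426508 -0.39905043  0.        ]
[ 0.6145555  -0.24574661  0.33573742] [0.45288681 0.22275436 0.16941154]
```

```bash
cat > ov.py <<'E'
from h import *
E_=[(0,1),(2,3),(4,5),(6,7),(0,2),(1,3),(4,6),(5,7),(0,4),(1,5),(2,6),(3,7)]
def overlay(s,lst,win,fn,k):
    u0,v0,w,h=win
    im=cv2.resize(crop(s["img"],win)[:,:,::-1].copy(),None,fx=k,fy=k,interpolation=cv2.INTER_CUBIC)
    for p,boxes,col in lst:
        for b in boxes:
            q=(proj(s,T(p,b))-[u0,v0]+.5)*k-.5
            for i,j in E_: cv2.line(im,tuple(int(x) for x in q[i].round()),tuple(int(x) for x in q[j].round()),col,1,cv2.LINE_AA)
    cv2.imwrite(fn,im)
PL=[box(.058,.055,.025,.025),box(.066,.055,.033,.033,y0=-.117),box(.058,-.055,.004,.004,y0=-.109)]
E
python3 - <<'E'
from ov import *
from cell import cams
t=cams.snapshot("top"); s=cams.snapshot("side")
CR=[box(.062,.027,0,.022),box(.055,.02,.022,.022),box(.08,.013,0,.004)]
c=(255,255,0);pl=(.4648,-.2280,-.03);sc=(.6146,-.246,.25);cr=(.4529,.2228,.1694)
overlay(t,[(pl,PL,c),(sc,SCR,c)],(375,135,100,115),"pics/o1.png",5)
overlay(s,[(pl,PL,c),(sc,SCR,c)],(305,195,120,100),"pics/o2.png",6)
overlay(t,[(cr,CR,c)],(220,180,60,85),"pics/o3.png",6)
overlay(s,[(cr,CR,c)],(240,160,90,60),"pics/o4.png",7)
a=cv2.imread("pics/o3.png");b=cv2.imread("pics/o4.png")
E
```

```text
(no output)
```

View pics/o1.png

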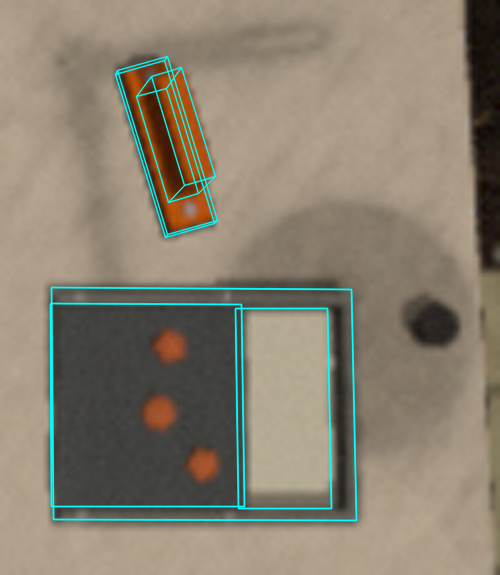

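View pics/o2.png

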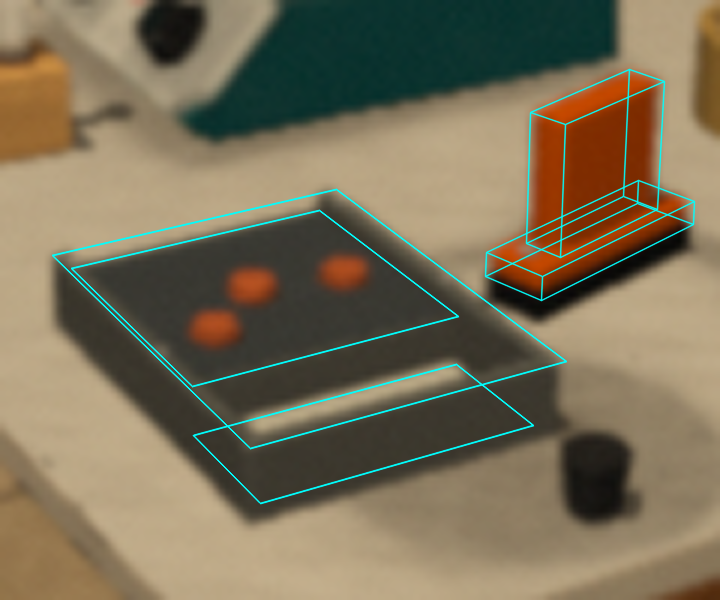

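View pics/o3.png

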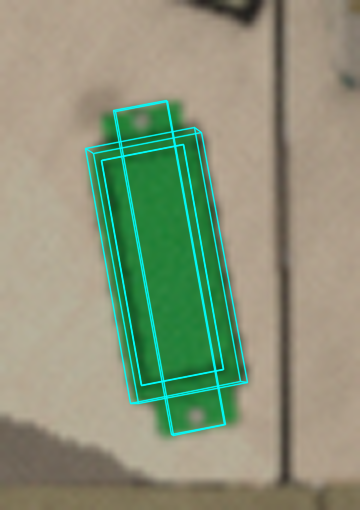

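View pics/o4.png

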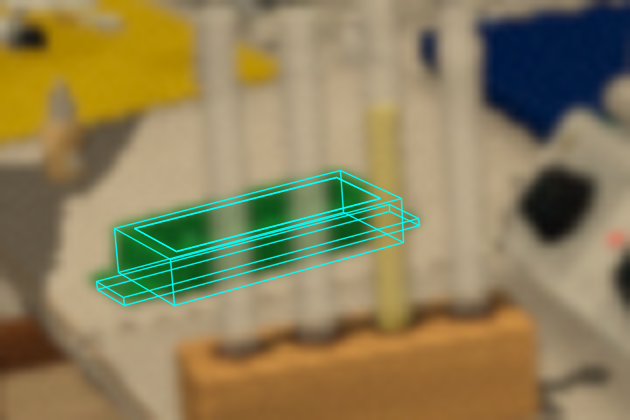

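```bash
python3 - <<'E'
from ov import *
from cell import cams,monitor
t=cams.snapshot("top"); s=cams.snapshot("side")
wt=(390,135,36,55); ws=(380,200,45,55)
def om(img):
    i=img.astype(float); return ((i[...,0]-i[...,2])/ (i.sum(2)+1)>.27).astype(np.float32)
mt,ms=crop(om(t["img"]),wt),crop(om(s["img"]),ws);print(mt.sum(),ms.sum())
for it in([(t,wt,mt),(s,ws,ms)],[(t,wt,mt)],[(s,ws,ms)]):
    r=fit(it,(.6146,-.247,.24),SCR); print("scr",r.x,r.fun)
wc=(228,185,40,75)
i=t["img"].astype(float); g=((i[...,1]-.5*(i[...,0]+i[...,2]))/(i.sum(2)+1)>.08).astype(np.float32)
for lw in(.016,.018,.02,.022):
    CR=[box(.062,.027,0,.022),box(.08,lw,0,.004)]
    r=fit([(t,wc,crop(g,wc))],(.453,.2228,.15),CR); print("cr",lw,r.x,r.fun)
from scipy.spatial.transform import Rotation as R
st=monitor.get_state(); print(R.from_rotvec(st["ee_rot"]).as_matrix().round(3),st["tcp_pos"])
E
```

```text
381.0 778.0
scr [ 0.61454084 -0.24669224  0.28782768] 136.4737091064453
scr [ 0.61534701 -0.24703242  0.24102303] 40.8970947265625
scr [ 0.61434784 -0.24548603  0.33304646] 81.37390899658203
cr 0.016 [0.45268195 0.22311446 0.17451187] 51.0272216796875
cr 0.018 [0.45249797 0.22293507 0.17938389] 42.024356842041016
cr 0.02 [0.452661   0.22299159 0.17208414] 41.238128662109375
cr 0.022 [0.45266071 0.22306638 0.17453848] 48.873023986816406
[[-0.901  0.434 -0.   ]
 [ 0.434  0.901 -0.   ]
 [ 0.    -0.    -1.   ]] [0.2602926  0.54059955 0.23129179]
```

```bash
cat > rows.py <<'E'
import numpy as np
from scipy.spatial.transform import Rotation as R
from cell import monitor
def mk(th): # tool down, tool y at yaw th
    c,s=np.cos(th),np.sin(th); return R.from_matrix(np.array([[-c,-s,0],[-s,c,0],[0,0,-1.]]))
def rows(lst,nd=3):
    st=monitor.get_state(); R0=R.from_rotvec(st["ee_rot"]); p0=st["tcp_pos"]; y=R0.as_matrix()[:,1]
    print("now",p0.round(4),"th",round(float(np.arctan2(-y[0],y[1])),4),"t",st["time_s"],"w",round(st["gripper_width"],4),"F",st["force"].round(2),"q",st["q"].round(2),"tilt",R0.as_matrix()[:,2].round(4))
    for x,yy,z,th,g in lst:
        d=R0.inv().apply(np.array([x,yy,z])-p0)/.8; w=(R0.inv()*mk(th)).as_rotvec()/np.deg2rad(120)
        print(",".join(f"{v:.{nd}f}" for v in [*d,*w]),",",g)
E
python3 - <<'E'
from rows import *
rows([(.29,.46,.33,-.3,1),(.36,.25,.33,-.1,1),(.40,0,.33,.1,1),(.48,-.22,.3,.25,1)])
E
```

```text
now [0.2603 0.5406 0.2313] th -0.4488 t 2.2 w 0.0855 F [0.3  0.02 0.32] q [ 1.04  0.13  1.49  0.    1.52 -0.09] tilt [-0. -0. -1.]
-0.077,-0.075,-0.123,-0.000,-0.000,-0.071 , 1
-0.270,-0.273,-0.123,-0.000,-0.000,-0.167 , 1
-0.451,-0.533,-0.123,-0.000,-0.000,-0.262 , 1
-0.660,-0.737,-0.086,-0.000,-0.000,-0.334 , 1
```

```bash
python3 -m jog '[-0.077,-0.075,-0.123,0,0,-0.07,1,-0.077,-0.075,-0.123,0,0,-0.07,1,-0.270,-0.273,-0.123,0,0,-0.167,1,-0.270,-0.273,-0.123,0,0,-0.167,1,-0.270,-0.273,-0.123,0,0,-0.167,1,-0.270,-0.273,-0.123,0,0,-0.167,1,-0.451,-0.533,-0.123,0,0,-0.262,1,-0.451,-0.533,-0.123,0,0,-0.262,1,-0.451,-0.533,-0.123,0,0,-0.262,1,-0.451,-0.533,-0.123,0,0,-0.262,1]'
python3 - <<'E'
from rows import *
rows([(.41,-.03,.33,.1,1),(.48,-.22,.3,.25,1),(.615,-.247,.16,.255,1)])
E
```

```text
time_s: 3.45
tcp_pos: [0.3982, 0.0115, 0.33]
ee_rot: [-0.157, 3.136, -0.0]
force: [1.6, 0.8, 0.9]
gripper_width: 0.0855
now [0.3982 0.0115 0.33  ] th 0.1003 t 3.45 w 0.0855 F [1.63 0.81 0.9 ] q [-0.1  -0.45  1.83  0.    1.76 -1.77] tilt [ 1.3e-03 -1.0e-04 -1.0e+00]
-0.010,-0.053,0.000,-0.000,0.001,0.000 , 1
-0.073,-0.298,0.038,-0.000,0.001,-0.071 , 1
-0.237,-0.349,0.213,-0.000,0.001,-0.074 , 1
```

```bash
python3 -m jog '[-0.073,-0.298,0.038,0,0.001,-0.071,1,-0.073,-0.298,0.038,0,0.001,-0.071,1,-0.073,-0.298,0.038,0,0.001,-0.071,1,-0.073,-0.298,0.038,0,0.001,-0.071,1,-0.237,-0.349,0.213,0,0.001,-0.074,1,-0.237,-0.349,0.213,0,0.001,-0.074,1,-0.237,-0.349,0.213,0,0.001,-0.074,1,-0.237,-0.349,0.213,0,0.001,-0.074,1,-0.237,-0.349,0.213,0,0.001,-0.074,1]'
python3 - <<'E'
from ov import *
from rows import *
from cell import cams
for n,w,k in(("top",(360,110,110,120),5),("side",(320,130,160,130),5)):
    s=cams.snapshot(n); overlay(s,[((.615,-.247,.255),SCR,(255,255,0))],w,f"pics/g_{n}.png",k)
rows([(.615,-.247,.042,.255,1)])
E
```

```text
time_s: 4.58
tcp_pos: [0.6148, -0.2472, 0.1597]
ee_rot: [0.4, -3.114, -0.0]
force: [0.3, -0.3, 1.1]
gripper_width: 0.0853
now [ 0.6156 -0.2478  0.1631] th 0.2552 t 4.675 w 0.085 F [-0.57  0.22 -0.07] q [-0.46  0.33  1.38 -0.    1.43 -2.29] tilt [ 0.0028 -0.0023 -1.    ]
0.001,0.002,0.151,-0.001,0.001,0.000 , 1
```

View pics/g_side.png

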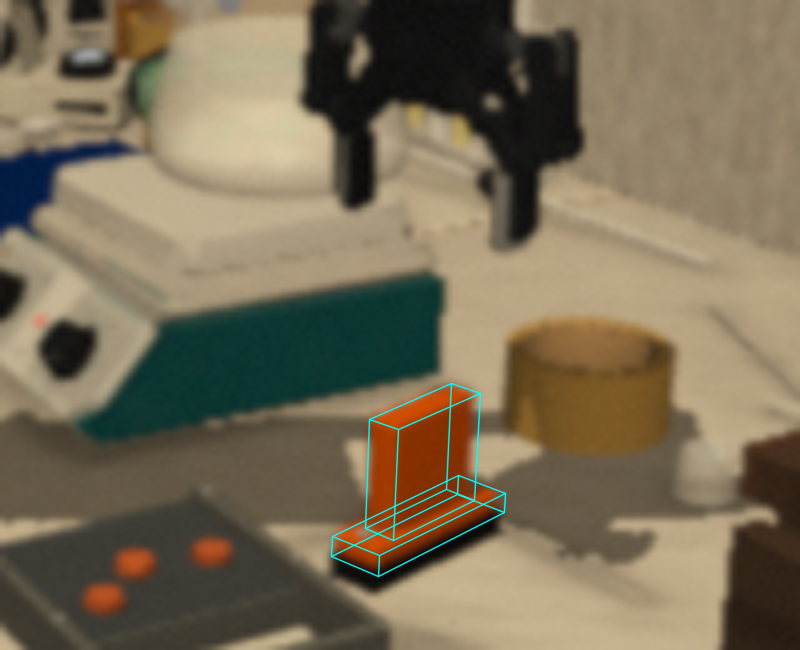

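View pics/g_top.png

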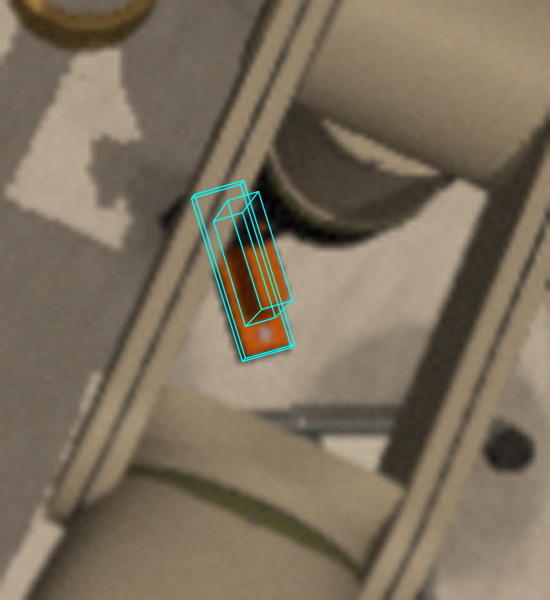

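```bash
python3 -m jog '[0,0.001,0.149,-0.001,0.001,0,1,0,0.001,0.149,-0.001,0.001,0,1,0,0.001,0.149,-0.001,0.001,0,1,0,0.001,0.149,-0.001,0.001,0,1]'
python3 - <<'E'
from ov import *
from rows import *
from cell import cams
for n,w,k in(("side",(320,130,160,130),5),):
    s=cams.snapshot(n); overlay(s,[],w,f"pics/g2_{n}.png",k)
rows([(.615,-.247,.042,.255,1)]);rows([])
E
```

```text
time_s: 5.18
tcp_pos: [0.6176, -0.2484, 0.0483]
ee_rot: [-0.399, 3.112, -0.006]
force: [0.4, -0.7, 1.2]
gripper_width: 0.0853
now [ 0.6184 -0.2488  0.0491] th 0.2551 t 5.225 w 0.0855 F [-0.66  0.19 -0.02] q [-0.46  0.44  1.46 -0.    1.23 -2.28] tilt [ 0.0066 -0.004  -1.    ]
0.004,0.003,0.009,-0.003,0.003,0.000 , 1
now [ 0.6184 -0.2488  0.0491] th 0.2551 t 5.225 w 0.0855 F [-0.66  0.19 -0.02] q [-0.46  0.44  1.46 -0.    1.23 -2.28] tilt [ 0.0066 -0.004  -1.    ]
```

View pics/g2_side.png

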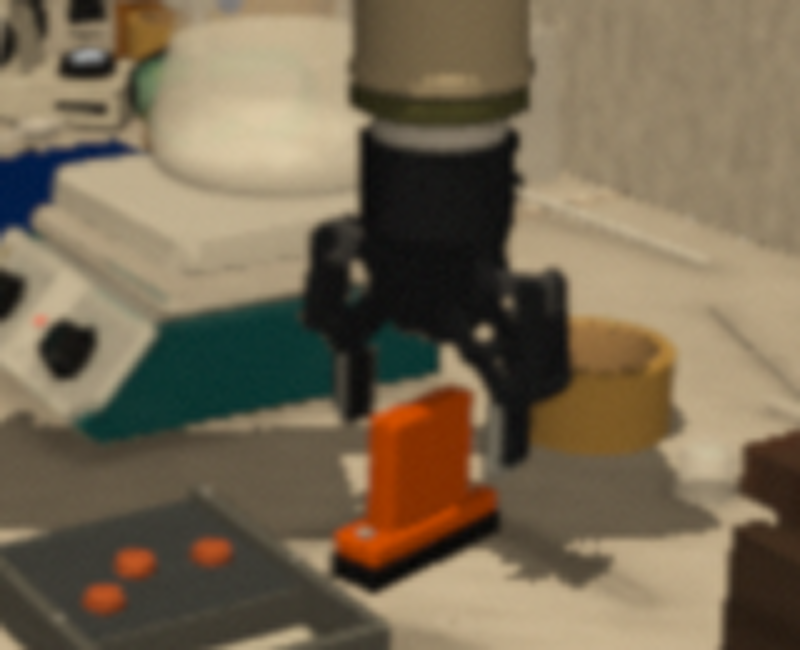

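```bash
python3 -m jog '[0.004,0.003,0.009,-0.003,0.003,0,1,0.004,0.003,0.009,-0.003,0.003,0,1,0.004,0.003,0.009,-0.003,0.003,0,-1,0.004,0.003,0.009,-0.003,0.003,0,-1,0.004,0.003,0.009,-0.003,0.003,0,-1,0.004,0.003,0.009,-0.003,0.003,0,-1,0.004,0.003,0.009,-0.003,0.003,0,-1,0.004,0.003,0.009,-0.003,0.003,0,-1]'
python3 - <<'E'
from rows import *
rows([(.615,-.247,.09,.255,-1)])
E
```

```text
time_s: 6.22
tcp_pos: [0.6146, -0.2472, 0.0416]
ee_rot: [0.4, -3.115, -0.001]
force: [0.1, 0.2, -1.4]
gripper_width: 0.0176
now [ 0.6146 -0.2472  0.0416] th 0.2552 t 6.225 w 0.0176 F [ 0.09  0.16 -1.43] q [-0.46  0.45  1.46 -0.    1.23 -2.29] tilt [-1.5e-03  7.0e-04 -1.0e+00]
-0.001,0.000,-0.061,0.001,-0.001,0.000 , -1
```

```bash
python3 -m jog '[0,0,-0.13,0,0,0,-1,0,0,-0.13,0,0,0,-1,0,0,-0.13,0,0,0,-1]'
python3 - <<'E'
from ov import *
from rows import *
from cell import cams
s=cams.snapshot("side"); overlay(s,[],(320,130,160,130),"pics/g3.png",5)
rows([(.4662,-.183,.14,-.03,-1)])
E
```

```text
time_s: 6.6
tcp_pos: [0.6177, -0.2487, 0.1514]
ee_rot: [-0.399, 3.11, -0.007]
force: [1.0, -0.9, -1.1]
gripper_width: 0.0172
now [ 0.6161 -0.248   0.1482] th 0.2551 t 6.65 w 0.0177 F [-0.36 -0.06 -1.67] q [-0.46  0.35  1.39 -0.    1.4  -2.29] tilt [ 0.0026 -0.0013 -1.    ]
0.161,0.126,0.010,-0.001,0.001,0.136 , -1
```

View pics/g3.png

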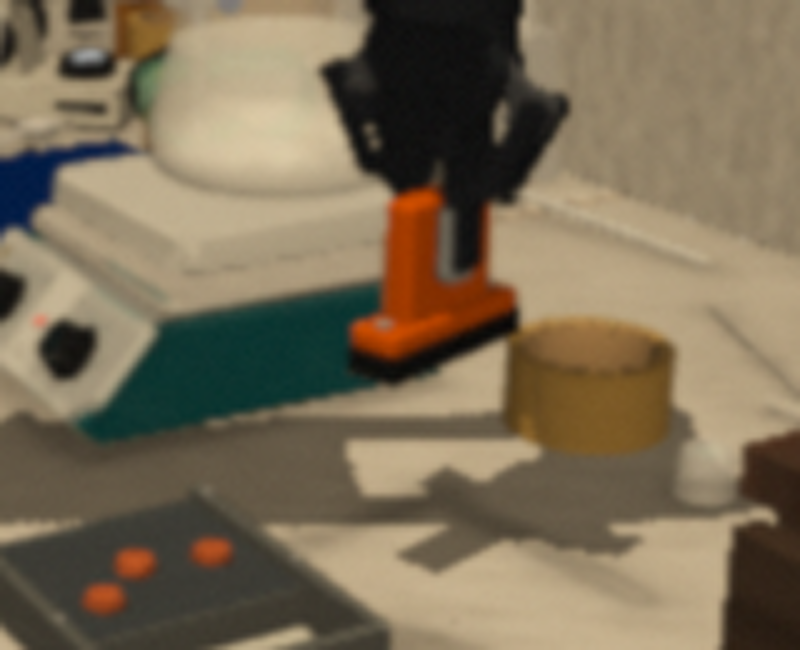

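```bash
python3 -m jog '[0.161,0.126,0.010,-0.001,0.001,0.136,-1,0.161,0.126,0.010,-0.001,0.001,0.136,-1,0.161,0.126,0.010,-0.001,0.001,0.136,-1,0.161,0.126,0.010,-0.001,0.001,0.136,-1,0.161,0.126,0.010,-0.001,0.001,0.136,-1,0.161,0.126,0.010,-0.001,0.001,0.136,-1]'
python3 - <<'E'
from ov import *
from rows import *
from cell import cams
s=cams.snapshot("side"); rows([(.4662,-.183,.08,-.03,-1)])
st=monitor.get_state()
SC=[b+[0,0,st["tcp_pos"][2]-.0416] for b in SCR]
overlay(s,[((st["tcp_pos"][0],st["tcp_pos"][1],-.03),SC,(255,255,0))],(290,150,130,120),"pics/g4.png",6)
s=cams.snapshot("top");overlay(s,[((st["tcp_pos"][0],st["tcp_pos"][1],-.03),SC,(255,255,0))],(350,140,120,110),"pics/g5.png",6)
E
```

```text
time_s: 7.4
tcp_pos: [0.4667, -0.1833, 0.1395]
ee_rot: [0.047, 3.141, 0.001]
force: [0.8, -0.5, -1.5]
gripper_width: 0.0174
now [ 0.4667 -0.1833  0.1396] th -0.0297 t 7.45 w 0.017 F [ 0.09 -0.5  -1.39] q [-0.48 -0.07  1.87  0.    1.35 -2.02] tilt [ 3.e-04  5.e-04 -1.e+00]
0.001,0.000,0.074,0.000,0.000,0.000 , -1
```

View pics/g4.png

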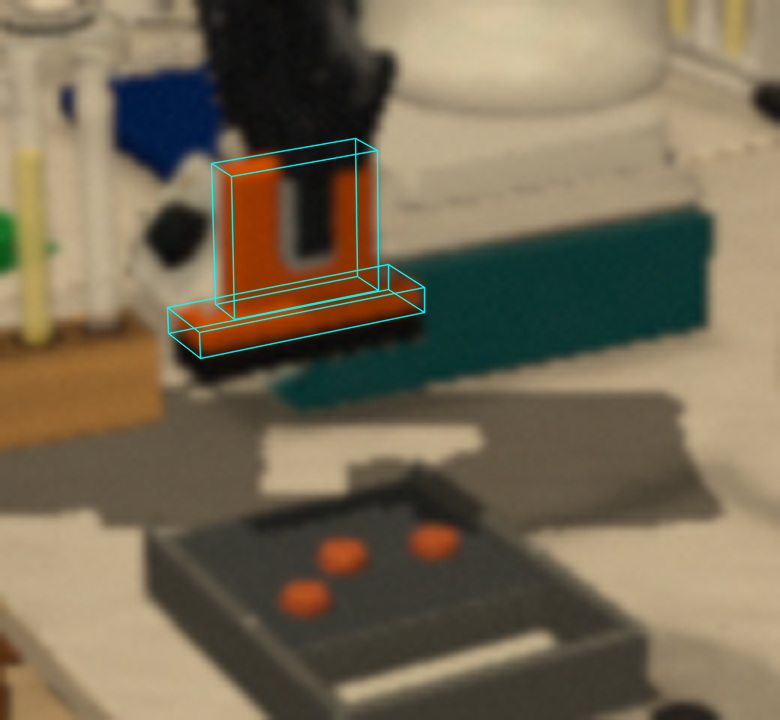

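View pics/g5.png

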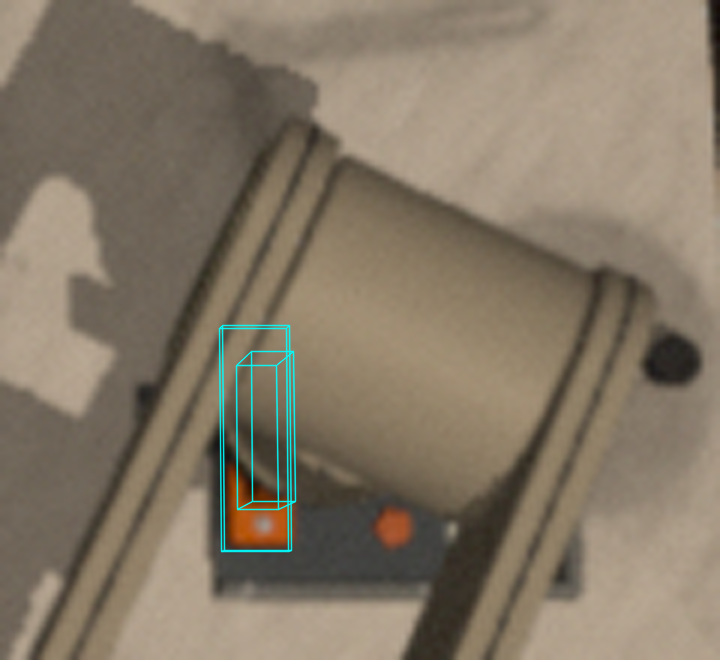

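```bash
python3 -m jog '[0,0,0.075,0,0,0,-1,0,0,0.075,0,0,0,-1,0,0,0.084,0,0,0,-1,0,0,0.084,0,0,0,-1,0,0,0.084,0,0,0,-1]'
python3 - <<'E'
from ov import *
from rows import *
from cell import cams
s=cams.snapshot("side"); rows([(.4662,-.183,.0676,-.03,-1)])
st=monitor.get_state()
overlay(s,[],(290,180,130,110),"pics/g6.png",6)
E
```

```text
time_s: 8.12
tcp_pos: [0.4678, -0.1838, 0.074]
ee_rot: [0.047, 3.139, -0.001]
force: [-0.0, 0.4, -1.2]
gripper_width: 0.0169
now [ 0.4676 -0.1837  0.0738] th -0.0297 t 8.175 w 0.017 F [ 0.26  0.16 -0.56] q [-0.48  0.    1.92  0.    1.22 -2.02] tilt [ 2.4e-03 -5.0e-04 -1.0e+00]
0.002,0.001,0.008,-0.000,0.001,0.000 , -1
```

View pics/g6.png

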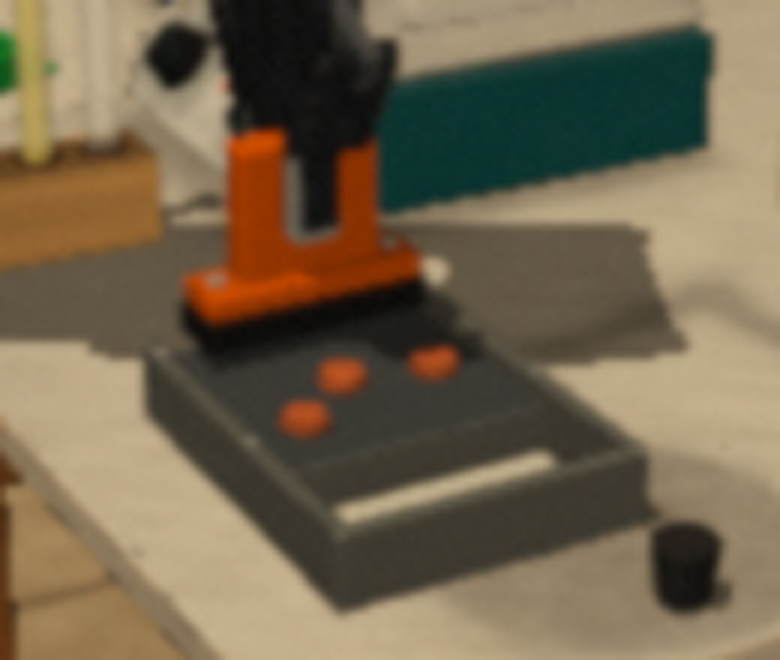

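```bash
python3 -m jog '[0.001,0.001,0.007,0,0,0,-1,0.001,0.001,0.008,0,0,0,-1,0.001,0.001,0.008,0,0,0,-1,0.001,0.001,0.008,0,0,0,-1]'
python3 - <<'E'
from rows import *
o=lambda y,z:(.4648+.03*y,-.228+y,z,-.03,-1)
rows([o(.045,.0665),o(0,.0665),o(-.057,.0665)])
E
```

```text
time_s: 8.68
tcp_pos: [0.4668, -0.1829, 0.0674]
ee_rot: [0.047, 3.139, -0.001]
force: [0.2, -0.0, -0.3]
gripper_width: 0.0173
now [ 0.4668 -0.1829  0.0674] th -0.0296 t 8.675 w 0.0173 F [ 0.18 -0.03 -0.28] q [-0.48  0.01  1.93  0.    1.2  -2.02] tilt [ 2.3e-03 -5.0e-04 -1.0e+00]
0.001,-0.000,0.001,-0.000,0.001,0.000 , -1
0.001,-0.056,0.001,-0.000,0.001,0.000 , -1
0.001,-0.128,0.001,-0.000,0.001,0.000 , -1
```

```bash
python3 -m jog '[0.001,-0.007,0,0,0,0,-1,0.001,-0.014,0,0,0,0,-1,0.001,-0.021,0,0,0,0,-1,0.001,-0.028,0,0,0,0,-1,0.001,-0.035,0,0,0,0,-1,0.001,-0.042,0,0,0,0,-1,0.001,-0.049,0,0,0,0,-1,0.001,-0.056,0,0,0,0,-1]'
python3 - <<'E'
from ov import *
from rows import *
from cell import cams
s=cams.snapshot("side"); 
overlay(s,[],(290,180,130,110),"pics/g7.png",6)
o=lambda y,z:(.4648+.03*y,-.228+y,z,-.03,-1)
rows([o(0,.0672),o(-.03,.0672),o(-.06,.0672)])
E
```

```text
time_s: 9.68
tcp_pos: [0.4647, -0.228, 0.0674]
ee_rot: [0.047, 3.139, -0.001]
force: [-0.8, -1.1, -1.1]
gripper_width: 0.0172
now [ 0.4647 -0.2286  0.0675] th -0.0299 t 9.725 w 0.0172 F [ 0.18 -0.62 -0.48] q [-0.56  0.05  1.88  0.    1.2  -2.1 ] tilt [ 2.4e-03 -9.0e-04 -1.0e+00]
-0.000,0.001,0.000,-0.000,0.001,0.000 , -1
-0.000,-0.037,0.000,-0.000,0.001,0.000 , -1
-0.000,-0.074,0.000,-0.000,0.001,0.000 , -1
```

View pics/g7.png

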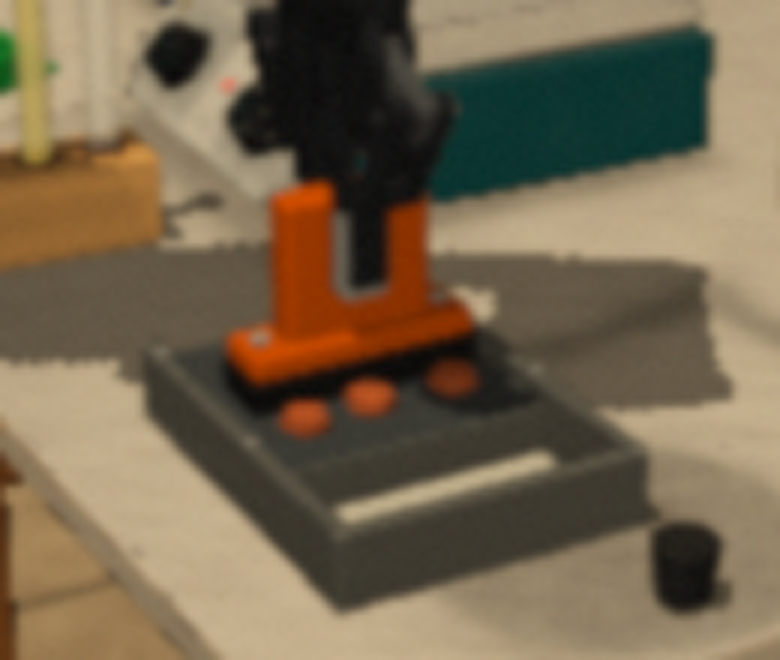

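```bash
python3 -m jog '[0,-0.007,0,0,0,0,-1,0,-0.015,0,0,0,0,-1,0,-0.023,0,0,0,0,-1,0,-0.031,0,0,0,0,-1,0,-0.039,0,0,0,0,-1,0,-0.047,0,0,0,0,-1,0,-0.055,0,0,0,0,-1,0,-0.063,0,0,0,0,-1,0,-0.073,0,0,0,0,-1,0,-0.073,0,0,0,0,-1]'
python3 - <<'E'
from ov import *
from rows import *
from cell import cams
s=cams.snapshot("side"); 
overlay(s,[],(290,180,130,110),"pics/g8.png",6)
o=lambda y,z:(.4648+.03*y,-.228+y,z,-.03,-1)
rows([o(-.06,.0672),o(-.055,.3)])
E
```

```text
time_s: 10.98
tcp_pos: [0.463, -0.2876, 0.0676]
ee_rot: [0.048, 3.139, -0.002]
force: [-0.0, 0.5, -1.7]
gripper_width: 0.0174
now [ 0.4629 -0.2873  0.0675] th -0.0304 t 11.025 w 0.0175 F [-0.57 -0.32 -1.33] q [-0.65  0.12  1.81  0.    1.21 -2.19] tilt [ 2.4e-03 -8.0e-04 -1.0e+00]
-0.000,-0.001,0.000,-0.000,0.001,-0.000 , -1
-0.001,0.005,-0.291,-0.000,0.001,-0.000 , -1
```

View pics/g8.png

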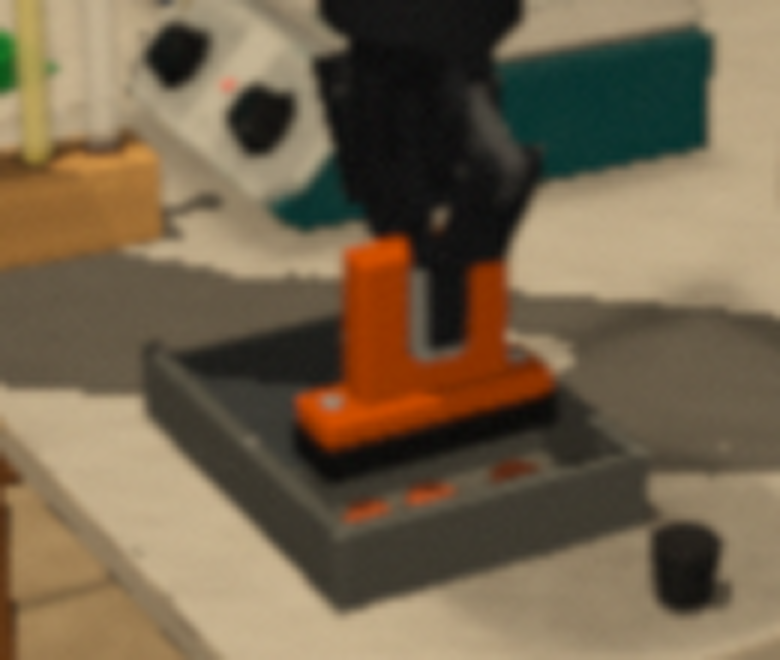

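All three chips have dropped into the tray (at about (351,265), (362,262) and (376,258)). Next I'll lift and check from above.

```bash
python3 -m jog '[0,0.003,-0.07,0,0,0,-1,0,0.003,-0.14,0,0,0,-1,0,0.003,-0.22,0,0,0,-1,0,0.003,-0.29,0,0,0,-1,0,0.003,-0.29,0,0,0,-1,0,0.003,-0.29,0,0,0,-1]'
python3 - <<'E'
from ov import *
from rows import *
from cell import cams
s=cams.snapshot("side"); 
overlay(s,[],(280,150,140,120),"pics/g9.png",5)
t=cams.snapshot("top");overlay(t,[],(300,140,180,130),"pics/g9t.png",4)
rows([(.42,-.15,.30,.05,-1),(.40,0,.29,.1,-1),(.45,.215,.29,.174,-1),(.4527,.223,.2,.174,-1)])
E
```

```text
time_s: 11.78
tcp_pos: [0.4624, -0.2844, 0.299]
ee_rot: [0.047, 3.139, -0.001]
force: [-0.3, -0.3, -1.8]
gripper_width: 0.0174
now [ 0.4617 -0.284   0.2973] th -0.0303 t 11.875 w 0.0172 F [ 0.42  0.54 -1.98] q [-0.65 -0.04  1.55  0.    1.64 -2.19] tilt [-4.0e-04  1.3e-03 -1.0e+00]
0.057,0.166,-0.003,0.001,-0.000,-0.038 , -1
0.088,0.352,0.010,0.001,-0.000,-0.062 , -1
0.034,0.623,0.010,0.001,-0.000,-0.098 , -1
0.030,0.633,0.122,0.001,-0.000,-0.098 , -1
```

View pics/g9.png

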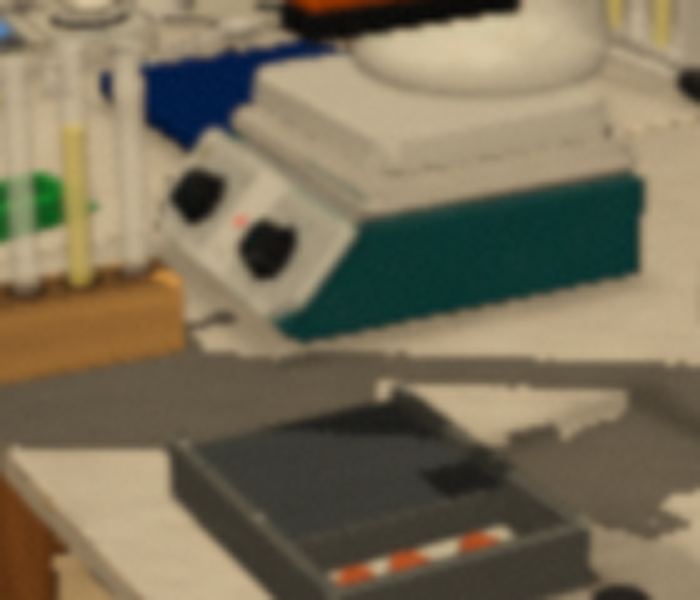

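View pics/g9t.png

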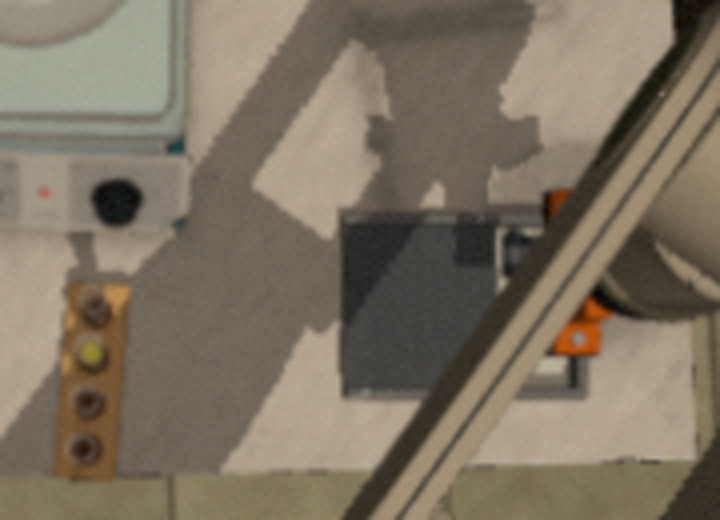

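```bash
python3 -m jog '[0.057,0.166,-0.003,0.001,0,-0.038,-1,0.057,0.166,-0.003,0.001,0,-0.038,-1,0.057,0.166,-0.003,0.001,0,-0.038,-1,0.088,0.352,0.005,0.001,0,-0.062,-1,0.088,0.352,0.005,0.001,0,-0.062,-1,0.088,0.352,0.005,0.001,0,-0.062,-1,0.034,0.623,0.005,0.001,0,-0.098,-1,0.034,0.623,0.005,0.001,0,-0.098,-1,0.034,0.623,0.005,0.001,0,-0.098,-1,0.034,0.623,0.005,0.001,0,-0.098,-1]'
python3 - <<'E'
from rows import *
rows([(.4527,.223,.29,.174,-1),(.4527,.223,.15,.174,-1)])
E
```

```text
time_s: 13.12
tcp_pos: [0.4493, 0.2175, 0.292]
ee_rot: [0.277, -3.126, 0.002]
force: [0.6, 0.2, -0.5]
gripper_width: 0.0173
now [0.4493 0.2175 0.292 ] th 0.1771 t 13.125 w 0.0173 F [ 0.6   0.22 -0.5 ] q [ 0.35 -0.16  1.67 -0.    1.64 -1.4 ] tilt [-0.0029 -0.0015 -1.    ]
-0.005,0.006,0.002,-0.000,-0.001,0.001 , -1
-0.006,0.006,0.177,-0.000,-0.001,0.001 , -1
```

```bash
python3 -m jog '[-0.005,0.006,0.07,0,-0.001,0,-1,-0.006,0.006,0.14,0,-0.001,0,-1,-0.006,0.006,0.2,0,-0.001,0,-1,-0.006,0.006,0.214,0,-0.001,0,-1,-0.006,0.006,0.214,0,-0.001,0,-1,-0.006,0.006,0.214,0,-0.001,0,-1]'
python3 - <<'E'
from ov import *
from rows import *
from cell import cams
s=cams.snapshot("side"); st=monitor.get_state()
SC=[b+[0,0,st["tcp_pos"][2]-.0416] for b in SCR]
c=(255,255,0); CR=[box(.062,.027,0,.022),box(.08,.02,0,.004)]
L=[((st["tcp_pos"][0],st["tcp_pos"][1],.174),SC,c),((.4527,.223,.174),CR,c)]
overlay(s,L,(230,140,100,80),"pics/c1.png",7)
t=cams.snapshot("top");overlay(t,L,(200,160,110,110),"pics/c1t.png",5)
overlay(t,[],(200,160,110,110),"pics/c1u.png",5)
rows([(.4527,.223,.0786,.174,-1)])
E
```

```text
time_s: 13.88
tcp_pos: [0.4544, 0.2233, 0.1233]
ee_rot: [-0.277, 3.127, -0.0]
force: [0.2, -0.2, -0.8]
gripper_width: 0.0174
now [0.4543 0.2233 0.1232] th 0.1769 t 13.975 w 0.0172 F [ 0.33 -0.25 -0.28] q [ 0.36 -0.05  1.87 -0.    1.31 -1.39] tilt [ 3.e-03  2.e-04 -1.e+00]
0.002,-0.000,0.056,-0.000,0.001,0.001 , -1
```

View pics/c1.png

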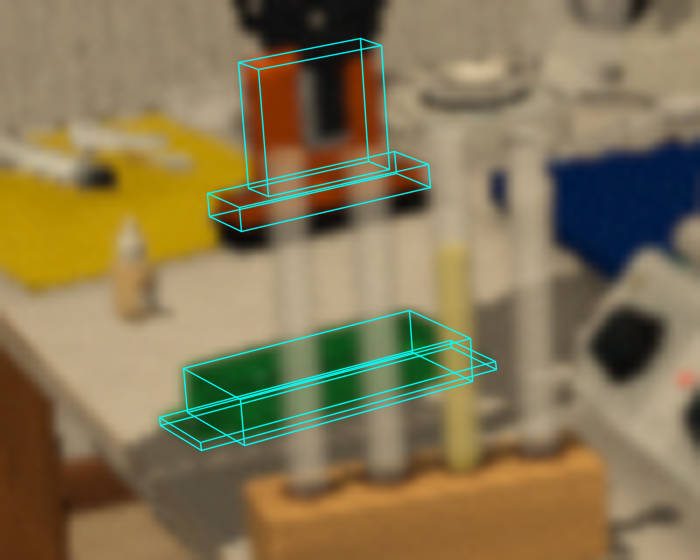

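View pics/c1t.png

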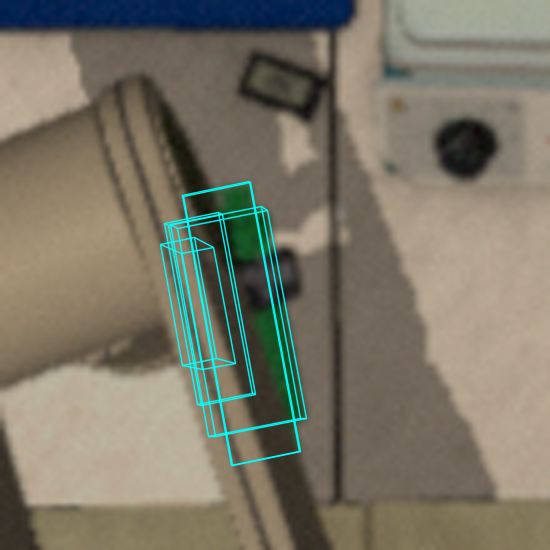

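View pics/c1u.png

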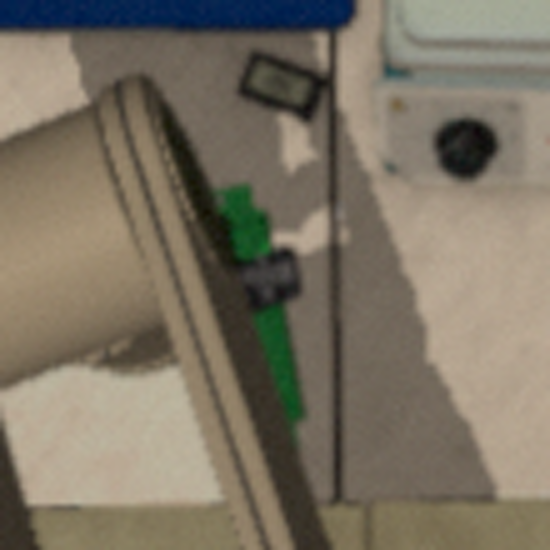

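```bash
python3 -m jog '[0.003,0,0.02,0,0.001,0.001,-1,0.003,0,0.04,0,0.001,0.001,-1,0.003,0,0.053,0,0.001,0.001,-1,0.003,0,0.056,0,0.001,0.001,-1,0.003,0,0.056,0,0.001,0.001,-1,0.003,0,0.056,0,0.001,0.001,-1]'
python3 - <<'E'
from ov import *
from rows import *
from cell import cams
s=cams.snapshot("side"); st=monitor.get_state()
rows([(.4527,.223,.0786,.174,-1)])
h=st["tcp_pos"][2]-.0416
SC=[b+[0,0,h] for b in SCR]; CR=[box(.062,.027,0,.022),box(.08,.02,0,.004)]
i=s["img"].astype(float); su=i.sum(2)+1
g=((i[...,1]-.5*(i[...,0]+i[...,2]))/su>.06).astype(np.float32)
o=(((i[...,0]-i[...,2])/su>.25)&(s["img"][...,0]>60)).astype(np.float32)
def ft(m,w,B,x0):
    f=lambda p:((cv2.GaussianBlur(rend(s,(p[0],p[1],.174),B,w),(0,0),.7)-crop(m,w))**2).sum()
    r=minimize(f,x0,method="Nelder-Mead",options=dict(initial_simplex=np.array(x0)+np.array([[0,0],[.01,0],[0,.01]])));return r.x,r.fun
print("scr",ft(o,(255,130,40,55),SC,st["tcp_pos"][:2]))
print("cr",ft(g,(245,160,60,55),CR,(.4527,.223)))
c=(255,255,0)
overlay(s,[],(230,140,100,80),"pics/c2.png",7)
mm=np.stack([o,g,0*o],2)*255; cv2.imwrite("pics/c2m.png",cv2.resize(crop(mm,(230,140,100,80)),None,fx=7,fy=7,interpolation=0))
E
```

```text
time_s: 14.72
tcp_pos: [0.4525, 0.2231, 0.0789]
ee_rot: [-0.274, 3.128, 0.0]
force: [-0.7, 0.0, -0.8]
gripper_width: 0.0174
now [0.4526 0.2231 0.079 ] th 0.1749 t 14.775 w 0.0174 F [-0.41  0.69 -1.2 ] q [ 0.36  0.    1.91 -0.    1.23 -1.39] tilt [ 1.9e-03  2.0e-04 -1.0e+00]
-0.000,-0.000,0.000,-0.000,0.001,0.000 , -1
scr (array([0.39967869, 0.23052156]), np.float64(214.9435577392578))
cr (array([0.45281883, 0.22816817]), np.float64(325.9874572753906))[ WARN:0@3.915] global loadsave.cpp:1063 imwrite_ Unsupported depth image for selected encoder is fallbacked to CV_8U.
```

View pics/c2.png

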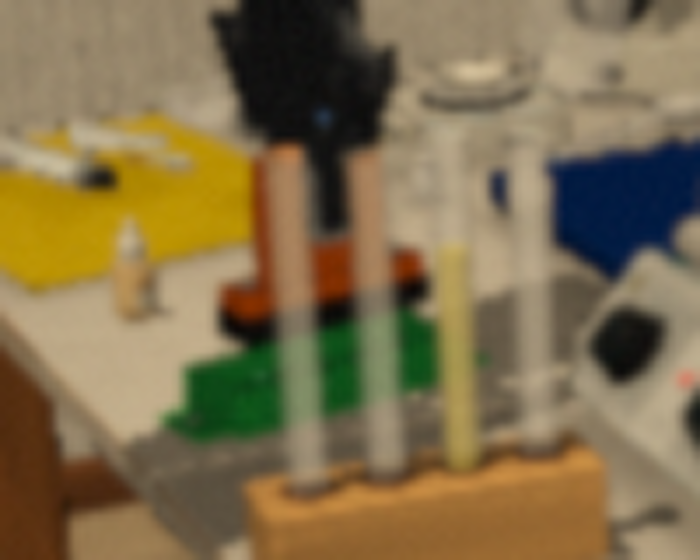

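View pics/c2m.png

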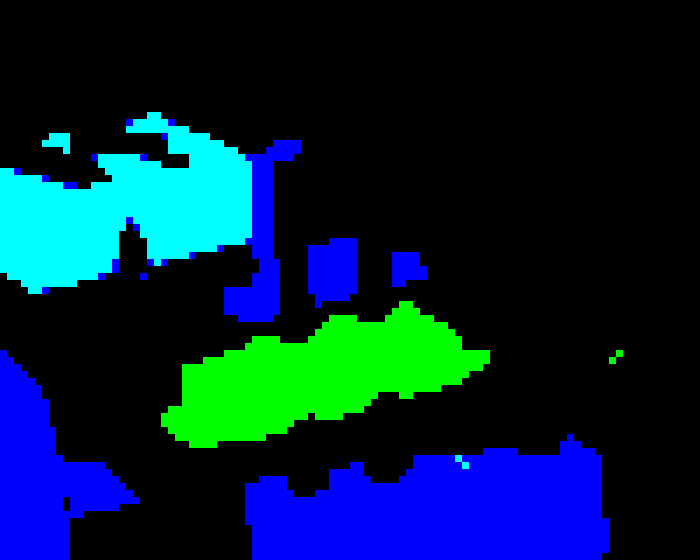

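```bash
python3 - <<'E'
from ov import *
from cell import cams
s=cams.snapshot("side")
z=lambda P:((proj(s,P)-[230,140]+.5)*7-.5)
for nm,p,B in(("foot",(.4526,.2231,.174),box(.05,.015,.014+.0374,.025+.0374)),("grip",(.4526,.2231,.174),box(.032,.009,.0624,.1214)),("lug",(.4527,.223,.174),box(.08,.02,0,.004)),("cr",(.4527,.223,.174),box(.062,.027,0,.022))):
    q=z(T(p,B)); print(nm,q.min(0).round(),q.max(0).round())
E
```

```text
foot [211. 241.] [431. 325.]
grip [242. 132.] [391. 290.]
lug [159. 340.] [496. 450.]
cr [183. 310.] [472. 445.]
```

```bash
python3 -m jog '[0.001,0,0,0,0,0,-1,0.001,0,0,0,0,0,-1,0.001,0,0,0,0,0,-1,0.001,0,0,0,0,0,-1]'
python3 - <<'E'
from ov import *
from rows import *
from cell import cams
s=cams.snapshot("side"); overlay(s,[],(230,140,200,160),"pics/f.png",4)
t=cams.snapshot("top"); overlay(t,[],(370,170,100,80),"pics/ft.png",6)
rows([])
E
```

```text
time_s: 15.32
tcp_pos: [0.4517, 0.223, 0.079]
ee_rot: [-0.274, 3.128, 0.0]
force: [-0.9, -0.2, -0.7]
gripper_width: 0.0174
now [0.4517 0.2229 0.0789] th 0.1749 t 15.425 w 0.0172 F [ 0.92  0.03 -0.03] q [ 0.36 -0.    1.91 -0.    1.23 -1.39] tilt [ 1.8e-03  2.0e-04 -1.0e+00]
```

View pics/f.png

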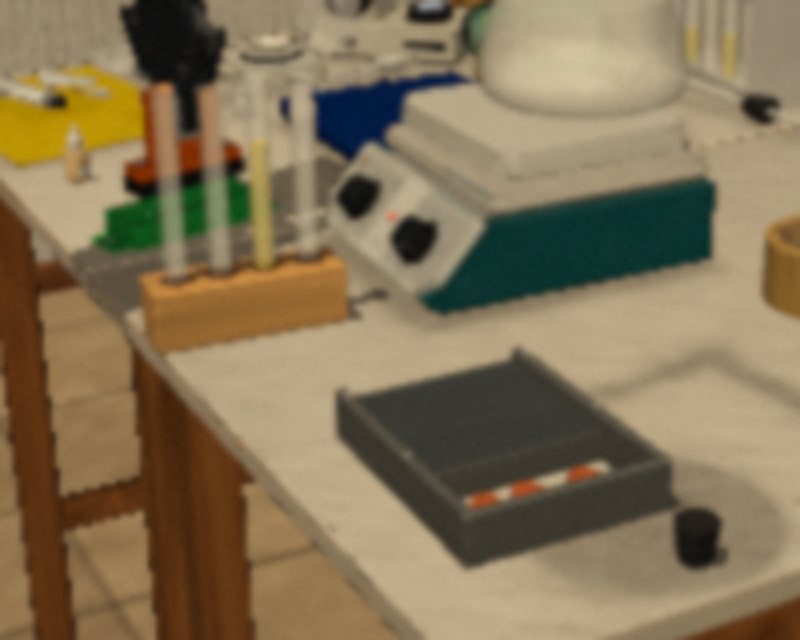

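View pics/ft.png

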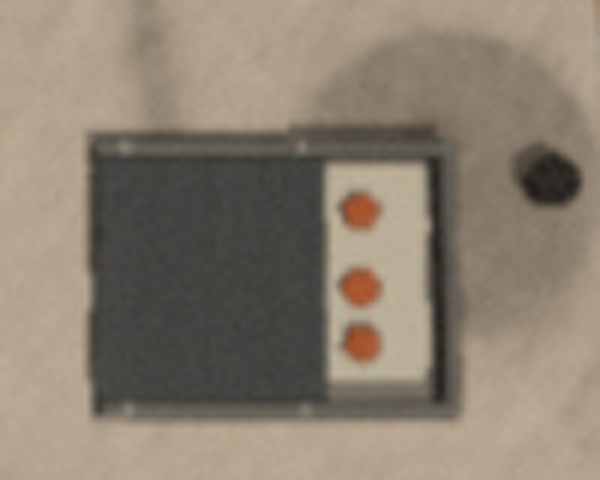

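All three chips lie flat in the tray (top picture, columns about 430, rows 205, 218 and 227). The scraper is held just above the cradle and nothing else has moved, so I'm handing in.

```bash
python3 -c "
from cell import env; print(env.sign_off())"
```

```text
the job is handed in; nothing more can be done
None
```

I wiped all three chips into the catch tray with the scraper and carried it over the tubes with its foot at about 0.25 m. I handed in at 15.4 s, still holding it over the cradle; no verdict is reported.

- **Chips:** the last top picture shows all three flat on the tray's white floor. The fingers stayed above them throughout.
- **Scraper at the cradle:**
  - The foot is about 15 mm above the rim (37 mm above the table), worked out from the tool height at the grasp.
  - It is centred within about 1 mm and squared to within 0.002 rad of my fitted cradle pose, with the tool under 0.002 rad from vertical.
  - It is still gripped, with the jaws at 17 mm and only small, noise-level force on the wrist.
- **Bystanders:** the tube block, dropper bottle and stopper look unmoved in the pictures. I did not measure them again.

**Checks that failed or disagreed:**
- **Scraper outline fit:** fitting the scraper's outline in the side picture at the cradle failed because the tubes hide part of it. Comparing the edges by hand instead put the scraper about 2 mm off along the cradle's long side, and I corrected 1 mm of that.
- **Cradle position:** the side view put the cradle about 5 mm farther left (+y) than the top view, but with a poor fit, so I used the top view.

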